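# Index the sampling carousel to the next vial

### The job

Bring the next vial under the sampling needle: press the carousel's indexing plunger down with the fingertips, turn the sample table one place anticlockwise (seen from above) to the next hole, and let the plunger spring fully back up so that the table is locked there. Do not turn it the wrong way or past that hole, leave the vials standing in their sockets, and do not disturb the other things on the bench.

Things in the scene. Friction and masses are not known exactly. Their poses are not given: they have to be found in the camera images.
- sampler: Fixed base of a manual sampling carousel: round, white, 206 mm across. Origin on the turning axis at bench level, z up. At local +x, 190 mm from the axis, stands an 18 mm column, 260 mm tall; its cross arm carries the white sampling head (underside 181 mm up) over the vial circle. The plunger starts at local -x, opposite the column.
- ring_center (a point): On the turning axis, at the top face of the fixed stainless index ring: 260 mm across, 6 mm thick, top 54 mm above the bench, with 12 round 10 mm holes every 30 degrees on a circle of radius 120 mm.
- plunger_top (a point): Centre of the flat top of the plunger's dark grey knob: 30 mm across, 12 mm thick, 124 mm above the bench when up, 146 mm from the turning axis. Its aluminium housing (36 mm radially, 34 mm along the ring, top 98 mm up) sits on a radial arm of the turning table and goes round with it. Vials, 15 mm taller than the knob, stand 50 mm or more further in.
- plunger (a joint): How far the plunger is pressed down, m: 0 up (its 8 mm round-nosed pin sits in a ring hole, from below), 0.012 stop. Spring: 4 N at 0, 8 N at the stop. Beyond 0.008 the pin is out and the table turns. Let go between holes it rubs under the ring at about 0.008, and springs up by itself on meeting a hole (from about 2 mm off).
- turntable (a joint): Angle of the turning table with vials and plunger, rad: 0 at the start, positive anticlockwise from above; a hole every 0.524 (30 degrees). With the pin out it turns against light friction (about 1.5 N at the plunger) and stays where left. Locked, it has about 0.01 rad of play either way.
- needle_tip (a point): Lower end of the fixed sampling needle, 75 mm from the turning axis on local +x of the sampler, 162 mm above the bench, 23 mm above the vial caps.
- vial0_center (a point): Centre of a loose 20 mL glass vial with aluminium crimp cap, 23 mm across and 76 mm tall, standing 20 mm deep in a socket of the turning table, 75 mm from its axis, this centre 101 mm above the bench; under the needle at the start.
- vial1_center (a point): Centre of a loose 20 mL glass vial with aluminium crimp cap, 23 mm across and 76 mm tall, standing 20 mm deep in a socket of the turning table, 75 mm from its axis, this centre 101 mm above the bench; one place anticlockwise of the needle.
- vial2_center (a point): Centre of a loose 20 mL glass vial with aluminium crimp cap, 23 mm across and 76 mm tall, standing 20 mm deep in a socket of the turning table, 75 mm from its axis, this centre 101 mm above the bench; two places anticlockwise of it.
- vial3_center (a point): Centre of a loose 20 mL glass vial with aluminium crimp cap, 23 mm across and 76 mm tall, standing 20 mm deep in a socket of the turning table, 75 mm from its axis, this centre 101 mm above the bench; the next one due: one place clockwise of the needle at the start, it comes under the needle when the table is turned one place anticlockwise.
- vial4_center (a point): Centre of a loose 20 mL glass vial with aluminium crimp cap, 23 mm across and 76 mm tall, standing 20 mm deep in a socket of the turning table, 75 mm from its axis, this centre 101 mm above the bench; two places clockwise of the needle.
- vial5_center (a point): Centre of a loose 20 mL glass vial with aluminium crimp cap, 23 mm across and 76 mm tall, standing 20 mm deep in a socket of the turning table, 75 mm from its axis, this centre 101 mm above the bench; three places clockwise of it.
- reagent_bottle: Loose amber bottle with blue cap, 70 mm across, 135 mm tall, standing on the bench; origin at its underside. Not part of the job.
- beaker: Loose glass beaker, 73 mm across, 94 mm tall, on the bench; origin at its underside. Not part of the job.
- crimper: Loose hand crimper lying on the bench: steel head and two black handles, 200 mm long along its x, 80 mm wide, 29 mm tall; origin at its underside, between handles and head. Not part of the job.

How it is judged:
By the outcome, as a careful person would: the job done as asked, in the order asked, and still so for the second after the job is handed in, with the robot touching nothing.
It also fails if it takes over 38 s, if anything falls off the work surface, if the arm or the gripper's body presses on something with over 40 N, if the wrist force passes 120 N, or if a joint passes its speed limit or range.

### The arm

A 6-joint arm with a two-finger parallel gripper is mounted at the origin on the work surface. World frame = base frame: x ahead of the robot, y to its left, z up, the work surface at z = 0. Lengths are in m, angles in rad, forces in N, time in s.
With the tool pointing down it reaches from about 0.375 to 0.925 m from the base axis. Payload 5.7 kg.
Tool frame: the origin (TCP) lies at the very end of the fingers, on their centre line; the grasp point (between the pads) lies 19 mm behind it; z points along the fingers, y is the line along which they close (so a half turn about z gives the same grasp; the last joint's range is limited). The gripper opens to 88 mm and grips with 3 to 60 N. Pads are 20 mm wide; open, the fingers measure 115 mm over their backs; the gripper's body (75 mm by 178 mm) begins 61 mm behind the grasp point.
Start: joints at [-1.441, 0.359, 1.51, -0, 1.272, -0.115], TCP at [0.145, -0.582, 0.223] pointing down, gripper open.
Joint ranges: [-2.97, 2.97], [-1.01, 2.36], [0.21, 2.38], [-0.96, 4.11], [0.2, 2.71], [-2.98, 2.98]. Speed limits (rad/s): [2.39, 2.39, 3.14, 3.14, 3.14, 3.14].

### API

Orientations are given as a rotation vector (axis times angle).
In Python, from rig import manip, vision, finish_job gives the robot as it stands.
- The arm moves only by the tool step_arm, never from a script. Its arguments are lists of equal length, an entry for each row: "delta_pos": the shift along the tool's x, y, z in m, a list of three; "twist": the turn about the tool's z in units of 5 degrees (1.0 is 5 degrees); "hand": the finger opening in m, from 0 to 0.0878. In form: {"delta_pos": [[x, y, z], ...], "twist": [twist, ...], "hand": [hand, ...]}. A call has 1 to 5 rows; each row shifts and turns the commanded pose from where the row before left it, along the tool's axes as they then stand; what a row does not reach is not made up. A row lasts 1/12 s, in which the tool goes at most 41.7 mm and 7.16 degrees, less where a joint would pass 70% of its speed; a pose out of reach is approached as far as the arm can. A call is refused whole if a number of a shift passes 0.0417 or a number of a turn 1, either way. A call with a gripper value outside its range is refused whole. The fingers move at their own pace and stop on an object; "squeeze" is the grip in N (left out, the last holds). Time passes only in rows, so rows that do not move let the fingers close. It gives the time, the measured TCP pose, the force, the opening and the grip force at its end, in the units of the state.
- manip.get_state(): the state, without advancing time (a new reading comes with each control period).
- vision.snapshot(name): name is "side" or "top" or "wrist"; returns a dict with "pixels" (400x640x3 uint8, red, green, blue), "z_map" (400x640 float32, m along the optical axis (not along the pixel's ray), 0 where there is no reading), "camera_matrix" (3x3 intrinsics, pixels), "T" (4x4, takes a point from camera to world coordinates). Camera axes: x right, y down, z forward; pixel columns grow to the right and rows downward; lengths in m; the calibration is good to about 2 mm. A picture is of the moment at which its call begins.
- finish_job(): hands the job in; it is judged then, once.
Trained networks look in a picture, given as the dict that the camera call returned (one of the last four; its "shot" number tells which), for a name from the list of things; names that differ only in an ending like _2 or _b are one class to them, and where a whole thing is asked for, a point or a joint stands for the part that bears it (a point fixed in the world has none). Each returns a list of dicts, best first, with "conf" (0 to 1); they miss things now and then, are a little off and sometimes report something else, mostly with a low value. They report only what shows in the picture. A call takes as long as a camera call.
- vision.find_in(picture, thing): "centre" ([column, row] in pixels, amid what is visible of it).
- vision.regions_of(picture, thing): "mask" (400x640 bool, what is visible of it) and "centre" ([column, row] in pixels, amid what is visible of it).
The state is a dict: "t": time; "qpos": joint angles; "joint_velocities": joint speeds; "joint_torque": joint torques, N m; "tool_pos": TCP position; "tool_rot": TCP orientation; "wrist_force": force on the tool from outside, world axes, zero at the start; "wrist_torque": the same for the moment, N m; "grip_width": finger opening in m; "grip_force": force on a finger pad.
Only numpy, scipy, OpenCV 4.12 (cv2) and the standard library are available. Lean on these libraries where they do the work, as an engineer would, in place of code of your own. Each camera call takes 0.05 s, during which the arm holds its last target. There are 200 camera calls.

## Working session

There is one attempt and no reset: what is moved stays moved. The work goes in short steps, Python scripts to look and compute and a tool call to move; the robot and the scene stay as the last step left them, time stands still between calls to the robot, and variables do not carry over. Pictures are saved under pics/ and viewed, at most 10 in all, crops included, and the job is handed in when it is done.

Besides the shell and the picture viewer there is one more tool, called as name([rows], argument=value, ...), one row to a line, values as JSON. step_arm: Moves the arm, as the interface text tells. Its arguments: {"type":"object","properties":{"delta_pos":{"type":"array","items":{"type":"array","items":{"type":"number"}}},"twist":{"type":"array","items":{"type":"number"}},"hand":{"type":"array","items":{"type":"number"}},"squeeze":{"type":"number"}},"required":["delta_pos","twist","hand"]}

```bash
mkdir -p pics; cat > h.py <<'E'
import numpy as np, cv2
from rig import manip, vision, finish_job
def world(p,u,v):
    z=p["z_map"][v,u]; K=p["camera_matrix"]
    r=np.stack([(u-K[0,2])/K[0,0]*z,(v-K[1,2])/K[1,1]*z,z,np.ones_like(z)])
    return (p["T"]@r)[:3].T
def save(p,n): cv2.imwrite("pics/"+n,cv2.cvtColor(p["pixels"],cv2.COLOR_RGB2BGR))
def look(p,t):
    for r in vision.regions_of(p,t)[:2]:
        v,u=np.nonzero(r["mask"]); w=world(p,u,v); w=w[p["z_map"][v,u]>0]
        if len(w): print(t,round(r["conf"],2),np.round(r["centre"]),len(w),"med",np.median(w,0).round(3),"min",np.percentile(w,3,axis=0).round(3),"max",np.percentile(w,97,axis=0).round(3))
E
python3 - <<'E'
from h import *
s=manip.get_state(); print(s["tool_pos"],s["tool_rot"],s["t"])
for n in("top","side"):
    p=vision.snapshot(n); save(p,n+"0.png")
    for t in("sampler","plunger_top","vial0_center","reagent_bottle","beaker","crimper"):
        print(n);look(p,t)
E
```

```text
[ 0.14531545 -0.58144359  0.2218245 ] [-3.11629204e+00 -3.83384669e-01  5.24564128e-05] 0.0
top
sampler 0.62 [327. 184.] 6796 med [ 0.604 -0.022  0.082] min [ 0.482 -0.122  0.022] max [0.779 0.098 0.248]
sampler 0.31 [345. 164.] 82 med [ 0.649 -0.068  0.136] min [ 0.642 -0.078  0.097] max [ 0.661 -0.059  0.143]
top
plunger_top 0.49 [303. 232.] 88 med [0.466 0.035 0.125] min [0.452 0.023 0.12 ] max [0.478 0.046 0.129]
top
top
reagent_bottle 0.73 [174. 169.] 706 med [0.633 0.404 0.092] min [0.61  0.382 0.012] max [0.671 0.44  0.138]
top
beaker 0.72 [300. 230.] 90 med [0.466 0.036 0.125] min [0.454 0.023 0.12 ] max [0.477 0.047 0.129]
beaker 0.55 [474. 186.] 759 med [ 0.612 -0.447  0.047] min [ 0.574 -0.472  0.001] max [ 0.639 -0.406  0.096]
top
crimper 0.56 [442. 264.] 929 med [ 0.392 -0.347  0.022] min [ 0.31  -0.417  0.011] max [ 0.476 -0.305  0.03 ]
crimper 0.27 [331. 157.] 72 med [ 0.669 -0.036  0.134] min [ 0.664 -0.045  0.095] max [ 0.68  -0.026  0.143]
side
sampler 0.83 [291. 207.] 4363 med [0.587 0.025 0.08 ] min [ 0.454 -0.095  0.016] max [0.786 0.103 0.242]
side
plunger_top 0
[... 175 characters left out ...]
041  0.086] max [ 0.682 -0.024  0.138]
side
reagent_bottle 0.81 [165. 276.] 1357 med [0.622 0.43  0.071] min [0.609 0.397 0.007] max [0.648 0.452 0.133]
reagent_bottle 0.2 [322. 212.] 135 med [0.464 0.038 0.115] min [0.451 0.025 0.031] max [0.49  0.049 0.124]
side
beaker 0.85 [370. 160.] 556 med [ 0.597 -0.418  0.061] min [ 0.573 -0.474  0.002] max [ 0.64  -0.404  0.092]
beaker 0.7 [322. 216.] 172 med [0.466 0.037 0.099] min [ 0.451 -0.003 -0.   ] max [0.508 0.051 0.124]
side
crimper 0.56 [387. 196.] 143 med [ 0.457 -0.308  0.019] min [ 0.436 -0.332  0.004] max [ 0.48  -0.294  0.028]
crimper 0.52 [296. 178.] 112 med [ 0.648 -0.063  0.117] min [ 0.641 -0.077  0.085] max [ 0.662 -0.056  0.138]
```

View pics/top0.png

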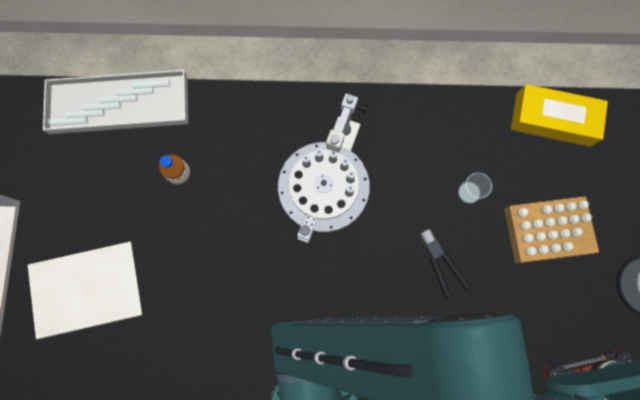

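View pics/side0.png

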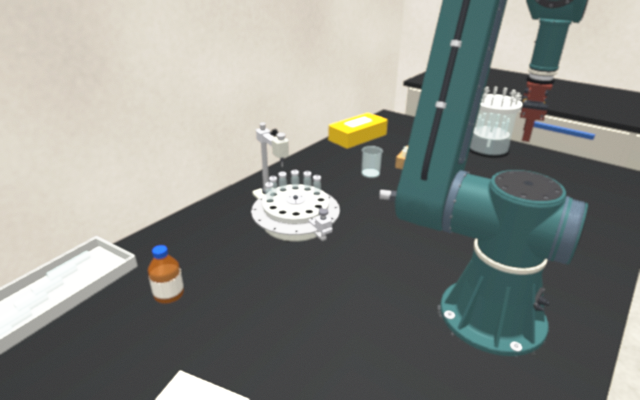

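The top view shows the carousel centre near (323,184), the knob near (303,230), the column near (348,100) and vials on the upper right. The side view agrees: there the knob is at about (323,212). Both "beaker" hits at the knob are false. Next I'll fit the axis.

```bash
python3 - <<'E'
from h import *
from scipy.optimize import least_squares
K=None
for n in("top","side"):
    p=vision.snapshot(n)
    v,u=np.mgrid[0:400,0:640]; v=v.ravel();u=u.ravel(); w=world(p,u,v)
    m=(p["z_map"][v,u]>0)&(abs(w[:,0]-.6)<.2)&(abs(w[:,1]+.02)<.18)
    w=w[m]
    k=w[(abs(w[:,2]-.124)<.005)&(np.hypot(w[:,0]-.466,w[:,1]-.035)<.025)]
    print(n,"knob",len(k),k.mean(0).round(4),((k.min(0)+k.max(0))/2).round(4),np.ptp(k,axis=0).round(3))
    r=w[abs(w[:,2]-.054)<.004]
    # ring as annulus 103..130: loss for centre
    def f(c):
        d=np.hypot(r[:,0]-c[0],r[:,1]-c[1]); return np.maximum(d-.130,0)+np.maximum(.10-d,0)
    s=least_squares(f,[.605,-.02],loss="soft_l1",f_scale=.003)
    print("ring",len(r),s.x.round(4),s.cost)
    for z0,z1 in((.20,.30),(.225,.255)):
        q=w[(w[:,2]>z0)&(w[:,2]<z1)]
        if len(q): print("head/arm",len(q),q.mean(0).round(3),q.min(0).round(3),q.max(0).round(3))
    c=s.x; kk=k.mean(0)[:2]-c; print("r",np.hypot(*kk),"ang",np.degrees(np.arctan2(*kk[::-1])))
E
```

```text
top knob 87 [0.4658 0.0349 0.1246] [0.4656 0.0359 0.124 ] [0.027 0.027 0.01 ]
ring 1829 [ 0.6068 -0.0123] 0.0005918772382597241
head/arm 781 [ 0.726 -0.059  0.24 ] [ 0.658 -0.12   0.2  ] [ 0.8   -0.017  0.271]
head/arm 583 [ 0.731 -0.061  0.238] [ 0.658 -0.12   0.225] [ 0.8   -0.017  0.255]
r 0.14864299006802933 ang 161.49644247176258
side knob 57 [0.4634 0.0368 0.1221] [0.4635 0.0357 0.1226] [0.03  0.031 0.006]
ring 946 [ 0.6062 -0.0154] 0.0018222065158961112
head/arm 612 [ 0.716 -0.047  0.231] [ 0.654 -0.119  0.2  ] [ 0.8   -0.012  0.264]
head/arm 332 [ 0.72  -0.049  0.237] [ 0.654 -0.119  0.225] [ 0.8   -0.014  0.255]
r 0.15207712462869974 ang 159.90077109854147
```

step_arm([
  [0.04,0,-0.005],
  [0.04,0,0],
  [0.03,-0.02,0],
  [0.02,-0.035,0],
  [0.02,-0.035,0],
], twist=[0,0,0,0,0], hand=[0.0878,0.0878,0.0878,0.0878,0.0878])

```text
t: 1.22
tool_pos: [0.2704, -0.4576, 0.2274]
tool_rot: [3.118, 0.384, 0.001]
wrist_force: [0.5, 0.1, 0.9]
grip_width: 0.0879
grip_force: 0.0
```

step_arm([
  [0.0235,-0.033,0],
  [0.0235,-0.033,0],
  [0.0235,-0.033,0],
  [0.0235,-0.033,0],
  [0.0235,-0.033,0],
], twist=[0,0,0,0,0], hand=[0.0878,0.0878,0.0878,0.0878,0.0878])

```text
t: 1.63
tool_pos: [0.3434, -0.2681, 0.2279]
tool_rot: [3.118, 0.383, 0.001]
wrist_force: [1.3, -0.7, 0.4]
grip_width: 0.0877
grip_force: 0.0
```

step_arm([
  [0.0235,-0.033,0],
  [0.0235,-0.033,0],
  [0.0235,-0.033,0],
  [0.0235,-0.033,0],
  [0.0235,-0.033,0],
], twist=[0,0,0,0,0], hand=[0.0878,0.0878,0.0878,0.0878,0.0878])

```text
t: 2.05
tool_pos: [0.4175, -0.0794, 0.2281]
tool_rot: [3.118, 0.383, 0.002]
wrist_force: [1.1, -0.1, -0.1]
grip_width: 0.0879
grip_force: 0.0
```

step_arm([
  [0,0,0],
  [0,0,0],
  [0,0,0],
  [0,0,0],
  [0,0,0],
], twist=[1,1,1,1,1], hand=[0.0878,0.0878,0.0878,0.0878,0.0878])

```text
t: 2.47
tool_pos: [0.4173, -0.081, 0.2278]
tool_rot: [-3.127, 0.306, -0.001]
wrist_force: [0.8, 0.4, 0.1]
grip_width: 0.0881
grip_force: 0.0
```

step_arm([
  [0,0,0],
  [0,0,0],
  [0,0,0],
], twist=[1,0.7,0], hand=[0.0878,0.0878,0.0878])

```text
t: 2.72
tool_pos: [0.4172, -0.0813, 0.2278]
tool_rot: [-3.096, 0.534, -0.0]
wrist_force: [0.1, 0.0, 0.4]
grip_width: 0.0878
grip_force: 0.0
```

```bash
cat > where.py <<'E'
from h import *
from scipy.spatial.transform import Rotation as R
def pose():
    s=manip.get_state(); M=R.from_rotvec(s["tool_rot"]).as_matrix()
    print("t",s["t"],"tcp",s["tool_pos"].round(4) if hasattr(s["tool_pos"],"round") else s["tool_pos"],"xaxis deg",np.degrees(np.arctan2(M[1,0],M[0,0])).round(2),"tilt",M[:,2].round(3),"q",np.round(s["qpos"],2))
    return np.array(s["tool_pos"]),M,s
def to(x,y,z):
    P,M,s=pose(); print("tool delta",(M.T@(np.array([x,y,z])-P)).round(4))
E
python3 - <<'E'
from where import *
to(.465,.0355,.2)
p=vision.snapshot("wrist"); save(p,"w1.png"); look(p,"plunger_top")
E
```

```text
t 2.7167 tcp [ 0.4172 -0.0813  0.2278] xaxis deg -19.59 tilt [ 0. -0. -1.] q [-0.36  0.1   1.86  0.    1.19  1.56]
tool delta [ 0.0059 -0.1261  0.0278]
plunger_top 0.92 [190. 188.] 791 med [0.468 0.033 0.123] min [0.455 0.022 0.037] max [0.48  0.047 0.125]
```

View pics/w1.png

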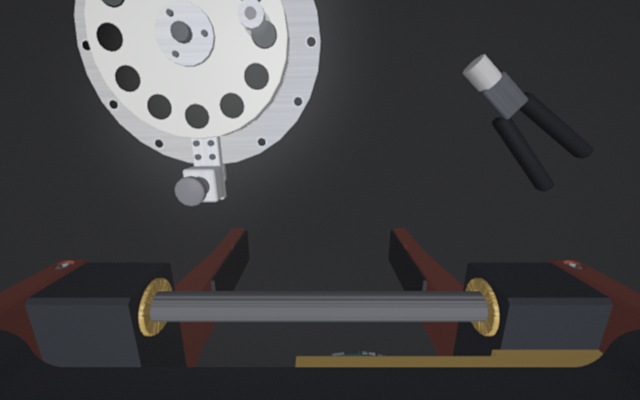

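The wrist view shows the knob at (190,188) and clear space around it. I'll move over it.

step_arm([
  [0.002,-0.03,0],
  [0.002,-0.03,0],
  [0.002,-0.03,0],
  [0.002,-0.032,0],
  [0,0,0],
], twist=[0,0,0,0,0], hand=[0.0878,0.0878,0.0878,0.0878,0.0878])

```text
t: 3.23
tool_pos: [0.4674, 0.035, 0.228]
tool_rot: [-3.095, 0.524, -0.003]
wrist_force: [-0.9, -0.9, -0.1]
grip_width: 0.0874
grip_force: 0.0
```

```bash
cat >> where.py <<'E'
from scipy.optimize import least_squares
def fit(n="wrist",name=None,k0=(.467,.034)):
    p=vision.snapshot(n)
    if name: save(p,name)
    v,u=np.mgrid[0:400,0:640]; v=v.ravel();u=u.ravel(); w=world(p,u,v)[p["z_map"].ravel()>0]
    k=w[(np.hypot(w[:,0]-k0[0],w[:,1]-k0[1])<.03)&(w[:,2]>.107)&(w[:,2]<.13)]
    zt=np.median(k[:,2]); k=k[abs(k[:,2]-zt)<.0025]
    c,rad=cv2.minEnclosingCircle((k[:,:2]*1000).astype(np.float32)); c=np.array(c)/1000
    print(n,"knob",len(k),"circle",c.round(4),round(rad,1),"mean",k.mean(0).round(4))
    r=w[(abs(w[:,2]-.054)<.004)&(np.hypot(w[:,0]-.6065,w[:,1]+.014)<.15)]
    def f(q):
        d=np.hypot(r[:,0]-q[0],r[:,1]-q[1]); return np.maximum(d-.130,0)+np.maximum(.105-d,0)
    s=least_squares(f,[.6065,-.014],loss="soft_l1",f_scale=.002)
    d=k.mean(0)[:2]-s.x
    print("ring",len(r),s.x.round(4),s.cost,"r",np.hypot(*d).round(4),"ang",np.degrees(np.arctan2(d[1],d[0])).round(2))
    return p,k
E
python3 - <<'E'
from where import *
p,k=fit("wrist","w2.png"); to(*k.mean(0)[:2],.2)
E
```

```text
wrist knob 651 circle [0.4673 0.0363] 14.6 mean [0.4678 0.036  0.1234]
ring 9176 [ 0.608  -0.0117] 0.00026712425766588303 r 0.1481 ang 161.23
t 3.2833 tcp [0.4663 0.0331 0.2277] xaxis deg -19.16 tilt [ 0.001  0.001 -1.   ] q [-0.08  0.16  1.78  0.    1.2   1.83]
tool delta [ 0.0005 -0.0033  0.0277]
```

View pics/w2.png

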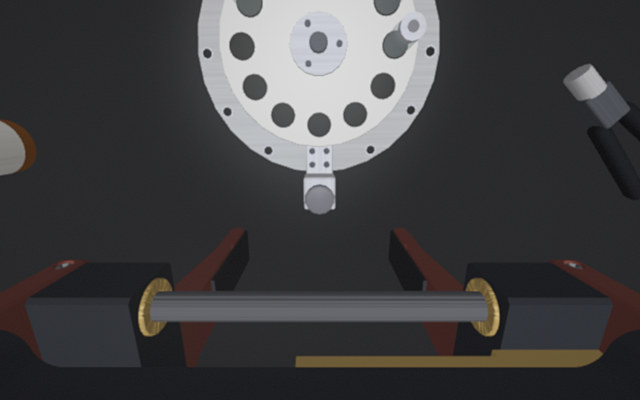

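Knob, hub and finger gap are all centred on column 319, so the tool is aligned. I'll descend with the fingers straddling the knob.

step_arm([
  [0,0,0.025],
  [0,0,0.025],
  [0,0,0.02],
  [0,0,0.01],
  [0,0,0],
], twist=[0,0,0,0,0], hand=[0.0878,0.075,0.06,0.055,0.055])

```text
t: 3.7
tool_pos: [0.4629, 0.0303, 0.1455]
tool_rot: [3.096, -0.53, -0.008]
wrist_force: [-0.5, -0.2, 0.8]
grip_width: 0.0647
grip_force: 0.0
```

```bash
python3 - <<'E'
from where import *
p,k=fit("wrist","w3.png"); to(*k.mean(0)[:2],.114)
P,k=fit("top"); P,k=fit("side")
E
```

```text
wrist knob 1245 circle [0.4673 0.0361] 14.7 mean [0.468  0.0358 0.1234]
ring 13117 [ 0.6077 -0.0113] 0.00022615535554901484 r 0.1474 ang 161.36
t 3.75 tcp [0.464  0.0303 0.1468] xaxis deg -19.46 tilt [-0.003  0.    -1.   ] q [-0.08  0.26  1.88 -0.    1.    1.83]
tool delta [ 0.002  -0.0065  0.0328]
top knob 0 circle [0. 0.] 0.0 mean [nan nan nan]
ring 1132 [ 0.6065 -0.0098] 0.0002999454731648611 r nan ang nan
side knob 53 circle [0.464  0.0374] 14.7 mean [0.4635 0.0381 0.1223]
ring 924 [ 0.6063 -0.017 ] 0.0015242887910612596 r 0.1531 ang 158.88
  return _methods._mean(a, axis=axis, dtype=dtype,
  ret = ret.dtype.type(ret / rcount)
where.py:17: RuntimeWarning: Mean of empty slice.
  print(n,"knob",len(k),"circle",c.round(4),round(rad,1),"mean",k.mean(0).round(4))
  ret = um.true_divide(
where.py:22: RuntimeWarning: Mean of empty slice.
  d=k.mean(0)[:2]-s.x
```

View pics/w3.png

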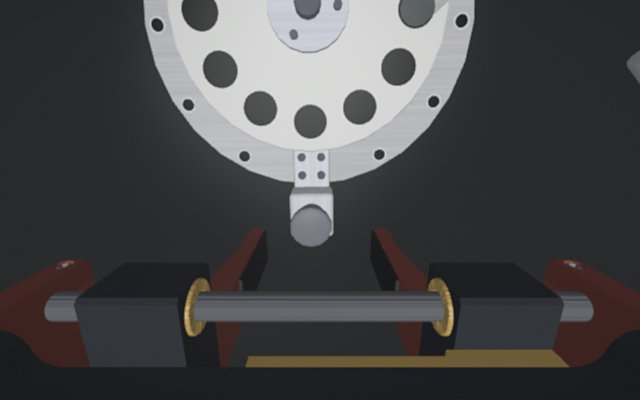

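The knob sits at column 311 and the gap centre at about 319, so the tool drifted roughly 6 mm. I'll correct that and check again lower down.

step_arm([
  [0.001,-0.003,0],
  [0.001,-0.003,0],
  [0,0,0.005],
  [0,0,0.005],
  [0,0,0],
], twist=[0,0,0,0,0], hand=[0.055,0.055,0.055,0.055,0.055])

```text
t: 4.27
tool_pos: [0.4686, 0.0362, 0.1369]
tool_rot: [3.096, -0.531, -0.002]
wrist_force: [0.1, -0.6, 0.4]
grip_width: 0.055
grip_force: 0.0
```

```bash
python3 - <<'E'
from where import *
p,k=fit("wrist"); to(*k.mean(0)[:2],.114)
E
```

```text
wrist knob 1336 circle [0.4673 0.0361] 14.8 mean [0.468  0.0357 0.1234]
ring 13689 [ 0.6073 -0.0115] 0.0001495766521564086 r 0.1471 ang 161.26
t 4.3167 tcp [0.4686 0.0362 0.1371] xaxis deg -19.46 tilt [-0.001  0.    -1.   ] q [-0.07  0.28  1.88  0.    0.98  1.84]
tool delta [-0.0003  0.0006  0.0231]
```

step_arm([
  [0,0,0.006],
  [0,0,0.006],
  [0,0,0.006],
  [0,0,0.005],
  [0,0,0],
], twist=[0,0,0,0,0], hand=[0.055,0.055,0.055,0.05,0.045])

```text
t: 4.73
tool_pos: [0.4683, 0.0361, 0.1134]
tool_rot: [3.096, -0.531, -0.004]
wrist_force: [-0.6, 0.8, 0.3]
grip_width: 0.0467
grip_force: 0.0
```

```bash
python3 - <<'E'
from where import *
p,k=fit("wrist"); to(*k.mean(0)[:2],.114)
E
```

```text
wrist knob 1842 circle [0.4683 0.0335] 29.4 mean [0.4683 0.0351 0.1233]
ring 15484 [ 0.6072 -0.0114] 0.0001116466814705947 r 0.1464 ang 161.45
t 4.7833 tcp [0.4685 0.0361 0.1139] xaxis deg -19.48 tilt [-0.002  0.    -1.   ] q [-0.07  0.31  1.91  0.    0.92  1.84]
tool delta [ 0.0001  0.001  -0.0001]
```

step_arm([
  [0,0.0005,0],
  [0,0,0],
  [0,0,0],
  [0,0,0],
  [0,0,0],
], twist=[0,0,0,0,0], hand=[0.04,0.034,0.03,0.026,0.024], squeeze=25)

```text
t: 5.2
tool_pos: [0.4691, 0.0355, 0.1149]
tool_rot: [3.096, -0.531, 0.0]
wrist_force: [-0.3, -2.3, 0.4]
grip_width: 0.0289
grip_force: 25.0
```

step_arm([
  [0,0,0],
  [0,0,0],
  [0,0,0],
], twist=[0,0,0], hand=[0.02,0.02,0.02])

```text
t: 5.45
tool_pos: [0.4691, 0.0355, 0.1148]
tool_rot: [-3.096, 0.531, -0.0]
wrist_force: [-0.3, -0.5, 2.0]
grip_width: 0.0288
grip_force: 25.0
```

Gripped. Now I'll press down about 11 mm.

step_arm([
  [0,0,0.003],
  [0,0,0.003],
  [0,0,0.003],
  [0,0,0.002],
  [0,0,0],
], twist=[0,0,0,0,0], hand=[0.02,0.02,0.02,0.02,0.02])

```text
t: 5.87
tool_pos: [0.4692, 0.0356, 0.1034]
tool_rot: [-3.096, 0.531, -0.0]
wrist_force: [-1.6, -1.3, 6.7]
grip_width: 0.0282
grip_force: 25.0
```

```bash
python3 - <<'E'
from where import *
p,k=fit("wrist"); pose()
E
```

```text
wrist knob 1832 circle [0.4762 0.0346] 23.5 mean [0.4694 0.037  0.112 ]
ring 16339 [ 0.607  -0.0113] 8.40151467516223e-05 r 0.1459 ang 160.66
t 5.9167 tcp [0.4692 0.0356 0.1035] xaxis deg -19.48 tilt [-0.  0. -1.] q [-0.07  0.33  1.92  0.    0.89  1.84]
```

Pressed 11.4 mm, with the force matching the spring. Turning in 2.5° rows: +y 6.37 mm and +x 0.14 mm each.

step_arm([
  [0.00014,0.00637,0],
  [0.00014,0.00637,0],
  [0.00014,0.00637,0],
  [0.00014,0.00637,0],
  [0,0,0],
], twist=[-0.5,-0.5,-0.5,-0.5,0], hand=[0.02,0.02,0.02,0.02,0.02])

```text
t: 6.33
tool_pos: [0.4628, 0.0103, 0.1037]
tool_rot: [-3.131, 0.256, -0.001]
wrist_force: [-1.9, -0.7, 6.2]
grip_width: 0.0287
grip_force: 25.0
```

```bash
python3 - <<'E'
from where import *
P,M,s=pose(); print(s["wrist_force"],s["wrist_torque"])
p,k=fit("wrist",None,P[:2])
c=np.array([.4692,.0356])+.146*np.array([np.cos(np.radians(-19.5)),np.sin(np.radians(-19.5))])
d=P[:2]-c; print(c,np.hypot(*d),np.degrees(np.arctan2(d[1],d[0])))
E
```

```text
t 6.3333 tcp [0.4628 0.0103 0.1037] xaxis deg -9.37 tilt [ 0.  0. -1.] q [-0.13  0.32  1.93  0.    0.89  1.61]
[-1.93961149 -0.68193812  6.21383904] [-0.05272728  0.33687514  0.06975616]
wrist knob 1820 circle [0.4703 0.0106] 23.5 mean [0.463  0.0118 0.1123]
ring 16324 [ 0.6071 -0.011 ] 8.977989870842308e-05 r 0.1459 ang 171.02
[ 0.60682566 -0.0131358 ] 0.14589553364786806 170.737540960403
```

step_arm([
  [0.00014,0.00637,0],
  [0.00014,0.00637,0],
  [0.00014,0.00637,0],
  [0.00014,0.00637,0],
  [0,0,0],
], twist=[-0.5,-0.5,-0.5,-0.5,0], hand=[0.02,0.02,0.02,0.02,0.02])

```text
t: 6.8
tool_pos: [0.4611, -0.0151, 0.1038]
tool_rot: [3.141, 0.018, 0.001]
wrist_force: [-1.0, -0.4, 8.2]
grip_width: 0.029
grip_force: 25.0
```

step_arm([
  [0.00014,0.00637,0],
  [0.0001,0.005,0],
  [0,0,0],
], twist=[-0.5,-0.4,0], hand=[0.02,0.02,0.02])

```text
t: 7.05
tool_pos: [0.4617, -0.0263, 0.1038]
tool_rot: [3.138, 0.14, 0.001]
wrist_force: [-1.6, -0.6, 6.5]
grip_width: 0.029
grip_force: 25.0
```

```bash
cat > chk.py <<'E'
from where import *
P,M,s=pose(); print(s["wrist_force"])
p,k=fit("wrist",None,P[:2])
c=np.array([.4692,.0356])+.146*np.array([np.cos(np.radians(-19.5)),np.sin(np.radians(-19.5))])
d=P[:2]-c; print(np.hypot(*d),"turned",np.degrees(np.arctan2(d[1],d[0]))%360-160.5)
E
python3 chk.py
```

```text
t 7.05 tcp [ 0.4617 -0.0263  0.1038] xaxis deg 5.12 tilt [ 0.001 -0.    -1.   ] q [-0.21  0.32  1.94  0.    0.88  1.27]
[-1.60733242 -0.63166427  6.525062  ]
wrist knob 1808 circle [ 0.4693 -0.0242] 23.5 mean [ 0.4619 -0.0248  0.1124]
ring 16339 [ 0.6071 -0.0106] 8.919505220929075e-05 r 0.1459 ang -174.38
0.14567933212701728 turned 24.696379779864145
```

step_arm([
  [0.0001,0.005,0],
  [0.0001,0.005,0],
  [0.0001,0.0025,0],
  [0,0,0],
  [0,0,0],
], twist=[-0.4,-0.4,-0.2,0,0], hand=[0.02,0.02,0.02,0.02,0.02])

```text
t: 7.52
tool_pos: [0.4635, -0.0384, 0.1038]
tool_rot: [3.129, 0.275, 0.001]
wrist_force: [-1.8, -1.5, 7.5]
grip_width: 0.0285
grip_force: 25.0
```

```bash
python3 chk.py
```

```text
t 7.5167 tcp [ 0.4635 -0.0384  0.1038] xaxis deg 10.03 tilt [ 0.001 -0.    -1.   ] q [-0.23  0.32  1.93  0.    0.89  1.16]
[-1.81906598 -1.48715259  7.47716471]
wrist knob 1812 circle [ 0.471  -0.0356] 23.5 mean [ 0.4636 -0.0369  0.1124]
ring 16327 [ 0.6071 -0.0104] 9.37451853373067e-05 r 0.1459 ang -169.54
0.14557750720818963 turned 29.508117278163326
```

About 29.6° turned. I'll let the plunger up while still guiding it.

step_arm([
  [0,0.0005,-0.002],
  [0,0,-0.002],
  [0,0,-0.002],
  [0,0,-0.002],
  [0,0,0],
], twist=[0,0,0,0,0], hand=[0.02,0.02,0.02,0.02,0.02])

```text
t: 7.98
tool_pos: [0.4635, -0.0387, 0.1119]
tool_rot: [3.129, 0.275, 0.001]
wrist_force: [-1.1, 0.4, 5.2]
grip_width: 0.0289
grip_force: 25.0
```

```bash
python3 chk.py
```

```text
t 7.9833 tcp [ 0.4635 -0.0387  0.1119] xaxis deg 10.04 tilt [ 0.001 -0.    -1.   ] q [-0.23  0.31  1.92  0.    0.91  1.16]
[-1.12069221  0.39884705  5.19018296]
wrist knob 1816 circle [ 0.4709 -0.0358] 23.5 mean [ 0.4637 -0.0371  0.1205]
ring 15601 [ 0.6072 -0.0104] 0.00010807197743936602 r 0.146 ang -169.47
0.14561826355616417 turned 29.602204621593387
```

Force is 5.2 N upward at about 3.3 mm depth, so the pin is in the hole. I'll finish raising, then open.

step_arm([
  [0,0,-0.0015],
  [0,0,-0.0015],
  [0,0,0],
  [0,0,0],
  [0,0,0],
], twist=[0,0,0,0,0], hand=[0.02,0.02,0.02,0.05,0.055])

```text
t: 8.45
tool_pos: [0.4627, -0.0385, 0.1144]
tool_rot: [-3.129, -0.274, 0.001]
wrist_force: [-0.1, -0.6, -0.7]
grip_width: 0.0386
grip_force: 0.0
```

step_arm([
  [0,0,0],
  [0,0,0],
  [0,0,0],
  [0,0,0],
  [0,0,0],
], twist=[0,0,0,0,0], hand=[0.06,0.06,0.06,0.06,0.06])

```text
t: 8.87
tool_pos: [0.463, -0.0386, 0.1146]
tool_rot: [-3.129, -0.274, 0.0]
wrist_force: [-0.4, 0.2, -0.0]
grip_width: 0.0597
grip_force: 0.0
```

```bash
python3 chk.py
```

```text
t 8.8667 tcp [ 0.463  -0.0386  0.1146] xaxis deg 10.02 tilt [-0.  0. -1.] q [-0.23  0.31  1.92  0.    0.92  1.16]
[-0.43895941  0.24252991 -0.00945038]
wrist knob 1719 circle [ 0.4647 -0.0458] 23.0 mean [ 0.4631 -0.0381  0.1233]
ring 15383 [ 0.6073 -0.0104] 0.00011817978820489748 r 0.1468 ang -169.13
0.14602066928034366 turned 29.559350786169148
```

The knob top is back at 0.1233, the same as at the start, so it is fully up and locked. I'll raise straight up, move away and check.

step_arm([
  [0,0,-0.01],
  [0,0,-0.02],
  [0,0,-0.03],
  [0,0,-0.035],
  [0,0,-0.02],
], twist=[0,0,0,0,0], hand=[0.06,0.06,0.06,0.06,0.06])

```text
t: 9.33
tool_pos: [0.4642, -0.0389, 0.2327]
tool_rot: [3.129, 0.274, 0.005]
wrist_force: [1.2, -1.3, 0.3]
grip_width: 0.0603
grip_force: 0.0
```

step_arm([
  [0,0.03,0],
  [0,0.04,0],
  [0,0.04,0],
  [0,0.04,0],
  [0,0.04,0],
], twist=[0,0,0,0,0], hand=[0.06,0.06,0.06,0.06,0.06])

```text
t: 9.75
tool_pos: [0.4962, -0.2275, 0.2298]
tool_rot: [3.13, 0.275, 0.001]
wrist_force: [0.9, -0.1, -0.7]
grip_width: 0.0601
grip_force: 0.0
```

step_arm([
  [0,0.03,0],
  [0,0,0],
  [0,0,0],
], twist=[0,0,0], hand=[0.06,0.06,0.06])

```text
t: 10.0
tool_pos: [0.5013, -0.2567, 0.2293]
tool_rot: [-3.129, -0.27, 0.0]
wrist_force: [-1.1, 0.6, -0.2]
grip_width: 0.0597
grip_force: 0.0
```

```bash
python3 - <<'E'
from where import *
p,k=fit("top",None,(.463,-.038))
q=vision.snapshot("side")
a=cv2.resize(p["pixels"][80:260,250:410],(480,540)); b=cv2.resize(q["pixels"][110:260,220:355],(486,540))
cv2.imwrite("pics/end.png",cv2.cvtColor(np.hstack([a,b])[:,:],cv2.COLOR_RGB2BGR)) if 0 else cv2.imwrite("pics/end.png",cv2.resize(cv2.cvtColor(np.hstack([a,b]),cv2.COLOR_RGB2BGR),(790,440)))
pose()
E
```

```text
top knob 55 circle [ 0.4604 -0.0388] 14.4 mean [ 0.4594 -0.0389  0.1251]
ring 1843 [ 0.6086 -0.0121] 0.0007658169145335033 r 0.1516 ang -169.81
t 10.1 tcp [ 0.5008 -0.2543  0.2293] xaxis deg 10.02 tilt [-0.001  0.001 -1.   ] q [-0.59  0.3   1.58  0.    1.26  0.8 ]
```

View pics/end.png

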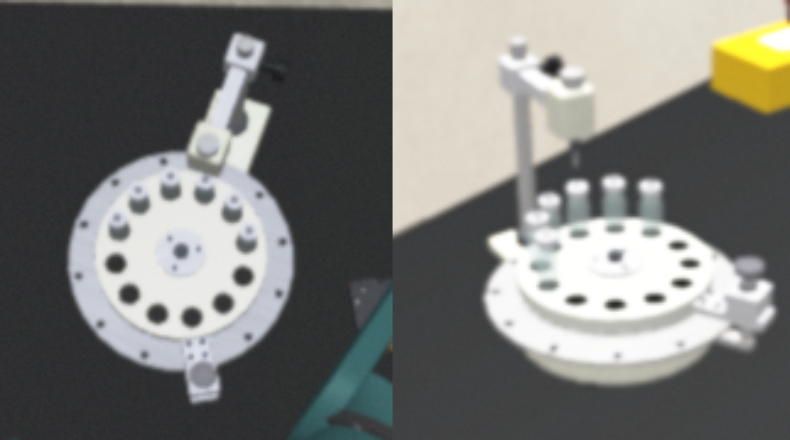

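The picture shows all six vials standing, one of them under the needle, and the knob up at its new place (left half, 203,375). Handing in.

```bash
python3 -c "
from rig import finish_job
print(finish_job())"
```

```text
the job is handed in; nothing more can be done
None
```

The table is turned one place anticlockwise (about 30°), the plunger is fully up and locked, all six vials are standing with the next one under the needle, and the job was handed in at about 10 s.

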